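# Third hand for a heat sink at the sprung fence

## Robot

A 6-joint arm with a two-finger parallel gripper is mounted at the origin on the work surface. World frame = base frame: x ahead of the robot, y to its left, z up, the work surface at z = 0. Lengths are in m, angles in rad, forces in N, time in s.
With the tool pointing down it reaches from about 0.35 to 1 m from the base axis. Payload 7.1 kg.
Tool frame: the origin (TCP) lies on the centre line of the jaws, within the pads' length; the fingertips stand 22 mm ahead of it and the grasp point (between the pads) lies 3 mm ahead of it; z points along the fingers, y is the line along which they close (so a half turn about z gives the same grasp; the last joint's range is limited). The gripper opens to 85 mm and grips with 20 to 120 N. Pads are 22 mm wide; open, the fingers measure 114 mm over their backs; the gripper's body (76 mm by 85 mm) begins 54 mm behind the grasp point. The pads swing forward as they close: fully open they stand 13 mm farther back than shut.
Start: joints at [-1.283, 0.423, 1.63, -0, 1.089, -0.019], TCP at [0.189, -0.596, 0.253] pointing down, gripper open.
Joint ranges: [-3, 3], [-0.9, 2.11], [0.09, 2.58], [-1.31, 4.45], [0.11, 2.69], [-2.54, 2.54]. Speed limits (rad/s): [2.39, 2.39, 3.01, 3.14, 3.14, 3.14].

## Interface

Orientations are given as [roll, pitch, yaw] about the fixed x, y, z axes, in that order (R = Rz(yaw) Ry(pitch) Rx(roll)).
In Python, from bench import ctrl gives the robot as it stands. The module is installed in compiled form; this text tells all that it offers.
- The arm moves only by the shell command python3 -m handwheel 'ROWS' [OPENING] [FORCE]. ROWS is JSON, a list of rows, each a list of 6 numbers: the shift along the world's x, y, z as a fraction of full scale, then the turn, a rotation vector about the world's x, y, z as a fraction of full scale. In form: [[tx, ty, tz, rx, ry, rz], ...]. A call has 1 to 20 rows; each row shifts and turns the commanded pose from where the row before left it; what a row does not reach is not made up. Full scale, the value 1, is 0.025 m for a shift and 0.1 rad for a turn. A row lasts 1/10 s, in which the tool goes at most 50 mm and 8.59 degrees, less where a joint would pass 70% of its speed; a pose out of reach is approached as far as the arm can. A call with a number of a shift or a turn outside -1 to 1 is refused whole. A call with a gripper value outside its range is refused whole. OPENING is the closure, from -1 (fully open) to 1 (shut), set as the call begins (- or left out, the last holds). The fingers move at their own pace and stop on an object; FORCE is the grip in N (left out, the last holds). Time passes only in rows, so rows that do not move let the fingers close. It gives the time, the measured TCP pose, the force, the opening and the grip force at its end, in the units of the state.
- ctrl.state(): the state, without advancing time (a new reading comes with each control period).
- ctrl.capture(name): name is "scene" or "side" or "wrist"; returns (picture, depth): 480x640x3 uint8, red, green, blue; 480x640 float32, m along the optical axis (not along the pixel's ray), 0 where there is no reading.
- ctrl.get_calibration(name): a dict with "K" (3x3 intrinsics, pixels), "D" ([k1, k2, p1, p2, k3] as OpenCV has them; the pictures are not rectified), "world_from_camera" (4x4, takes a point from camera to world coordinates); the wrist camera has in their place "T_tool_cam" (4x4, takes a point from camera to tool coordinates, whose origin is the TCP and whose axes are the flange's). Camera axes: x right, y down, z forward; pixel columns grow to the right and rows downward; lengths in m; the calibration is good to about 2 mm. A picture is of the moment at which its call begins: read the wrist's pose just before it. get_calibration takes no time and is no camera call.
- ctrl.job_done(): hands the job in; it is judged then, once.
Trained networks look in the newest picture that a camera, given by its name, has taken for a name from the list of things; names that differ only in an ending like _2 or _b are one class to them, and where a whole thing is asked for, a point or a joint stands for the part that bears it (a point fixed in the world has none). Each returns a list of dicts, best first, with "score" (0 to 1); they miss things now and then, are a little off and sometimes report something else, mostly with a low value. They report only what shows in the picture. A call takes as long as a camera call. They do not tell look-alikes from the thing itself.
- ctrl.regions_of(camera, label): "pixels" (480x640 bool, what is visible of it) and "bbox" ([left, top, right, bottom] in pixels, round what is visible of it).
The state is a dict: "t": time; "joint_pos": joint angles; "qd": joint speeds; "effort": joint torques, N m; "eef_pos": TCP position; "eef_rot": TCP orientation; "force": force on the tool from outside, world axes, zero at the start; "torque": the same for the moment, N m; "gripper_width": finger opening in m; "grasp_force": force on a finger pad.
Only numpy, scipy, OpenCV 4.12 (cv2) and the standard library are available. Lean on these libraries where they do the work, as an engineer would, in place of code of your own. Each camera call takes 0.05 s, during which the arm holds its last target. There are 200 camera calls.

## Task

Set the fence of the assembly fixture by turning its black knob clockwise until the pointer lines up with the raised index rib. Then fetch the tall finned heat sink, stand it fin-side up on the fixture's base plate and push one of its narrow ends squarely against the middle of the sprung fence with a steady 10 N (fence pushed in about 10 mm, its nib midway between the ribs on the housing), gently and never over 20 N. Finish while still holding it pressed there, as a third hand for the colleague who will drive the screws; don't let go, and leave the other things on the bench where they are.

Things in the scene. Friction and masses are not known exactly. Their poses are not given: they have to be found in the camera images.
- fixture: Fixture fixed to the bench; aluminium plate 12 mm thick, spanning x -135..135, y -125..110 mm in its frame. Origin on its underside (plate top at z = 12 mm), z up; +x is the pressing direction, from the open front to the fence. A grey fence housing (80 mm wide, 46 mm high) stands on its far half at y = +30 mm; the knob is at x = -5, y = -88 mm. Place and yaw vary.
- knob (a joint): Angle (rad) of the black knob that sets the fence; vertical axis, grows clockwise seen from above, range 0 to 2.6, starts at 0.2 to 0.9. At 0 the pointer looks along the fixture's +y; at 1.571 along its +x, exactly at the index rib (the target). Stays where left; turning takes about 0.2 Nm. Each radian moves the fence 6 mm towards the fixture's -x.
- knob_grip (a point): On the knob's axis, 44 mm above the fixture's underside, 10 mm below the top of the knob's upright bar grip (44 long, 12 thick, 30 mm tall, on a 52 mm disc). The bar lies along the pointer; a white line on its top and white nose on the disc mark the pointer end. The point's y axis is the pointer. Index rib: dark raised block 12 x 5 x 12 mm, 39 mm from the axis towards the fixture's +x.
- heat_sink: The tall aluminium heat sink, loose, 70 (x) x 40 (y) x 38 mm (z), fins upright and running along its x; about 0.18 kg. Origin: centre of its underside. Its narrow ends are the 40 x 38 mm faces at x = +-35 mm. Starts standing on the bench, fins up, to the left of the fixture.
- fence_plate: The sprung fence: dark steel plate 8 mm thick, 90 mm wide (y), 46 mm tall, upright on the fixture 2 mm above the base plate, square to the fixture's x. Origin: centre of its front face at the level of the plate's top. It gives in the fixture's +x direction against a spring of 1000 N/m.
- fence_face (a point): Centre of the fence's front (pressed) face, 24 mm above the base plate's top, axes as the fixture's; moves with the fence. With the knob at the index and nothing pressing it is at x = 50.6, y = 30 mm in the fixture's frame.
- fence (a joint): How far the sprung fence is pushed in (m), 0 free to 0.022 at its hard stop; pressing force = 1000 N/m x this value, so 0.010 is 10 N. On top of the housing a steel tongue with an upright nib moves with it; ribs either side mark 6 and 14 mm.
- small_sink: Bystander: small flat heat sink, 42 x 42 x 16 mm, origin under its centre. May swap places with the tall one.
- spool: Bystander: solder wire spool, 56 mm across, 40 mm tall, origin under its centre.
- flux_bottle: Bystander: amber jar, 44 mm across, 90 mm tall, origin under its centre.
- screwdriver: Bystander: screwdriver 170 mm long lying on the bench.
- tape_roll: Bystander: amber tape ring, 80 mm across, 20 mm tall, origin under its centre.
- board: Bystander: green circuit board 100 x 70 mm lying on the bench, origin under its centre.
There are look-alikes about, which are no part of the job. Leave any pink look-alike of the heat_sink alone.

How it is judged:
On the way, in this order (a step that is already met when the one before it is completed fails the run):
1. the knob stands at the index rib (within 0.14 rad) (value of joint knob between 1.431 and 1.711 rad), for 0.3 s.
2. the heat sink stands on the plate, pressed squarely against the fence with 6 to 14 N, steadily for 1.5 s (contact force between heat_sink and fence_plate between 6 and 14 N and angle between the x axis of heat_sink and the x axis of fixture, either way round below 0.09 rad and y of heat_sink in the frame of fence_face between -0.015 and 0.015 m and z of heat_sink in the frame of fixture below 0.016 m and angle between heat_sink's own z axis and vertical below 0.09 rad and (contact force between heat_sink and the fingers above 2 N or contact force between heat_sink and the arm above 2 N)), for 1.5 s.
At the end, for the whole second after the job is handed in: Knob within 0.14 rad (8 degrees) of the index; the arm holds the heat sink still, its underside within 4 mm of the base plate, upright and square to the fence within 0.09 rad (5 degrees), its centre within 15 mm of the fence's middle, pressing the fence with 6 to 14 N (all of step 1 and all of step 2 and linear speed of heat_sink below 0.01 m/s); the arm keeps its last pose, push and grip.
It fails at once if the fence is pressed with more than 20 N (contact force between heat_sink and fence_plate above 20 N).
It fails at once if a bystander is moved by more than 30 mm (distance of any of small_sink, spool, flux_bottle, screwdriver, tape_roll, board from where it was at the start of the episode above 0.03 m).
It also fails if it takes over 58 s, if anything falls off the work surface, if the arm or the gripper's body presses on something with over 40 N, if the wrist force passes 120 N, or if a joint passes its speed limit or range.

## Working session

There is one attempt and no reset: what is moved stays moved. The work goes in short steps, Python scripts to look and compute and a shell command to move; the robot and the scene stay as the last step left them, time stands still between calls to the robot, and variables do not carry over. Pictures are saved under pics/ and viewed, at most 10 in all, crops included, and the job is handed in when it is done.

```bash
mkdir -p pics; cat > h.py <<'E'
import numpy as np,cv2
from bench import ctrl
from scipy.spatial.transform import Rotation as R
def wfc(cam,st=None):
    c=ctrl.get_calibration(cam)
    if cam!='wrist': return c,np.array(c['world_from_camera'])
    st=st or ctrl.state(); T=np.eye(4); T[:3,:3]=R.from_euler('xyz',st['eef_rot']).as_matrix(); T[:3,3]=st['eef_pos']
    return c,T@np.array(c['T_tool_cam'])
def snap(cam):
    c,T=wfc(cam); im,d=ctrl.capture(cam); return im,d,c,T
def cloud(mask,d,c,T):
    v,u=np.nonzero(mask&(d>0)); p=cv2.undistortPoints(np.stack([u,v],1).astype(float)[:,None],np.array(c['K']),np.array(c['D']))[:,0]
    z=d[v,u]; P=np.c_[p*z[:,None],z]; return P@T[:3,:3].T+T[:3,3]
def save(n,im): cv2.imwrite('pics/'+n,im[:,:,::-1])
E
python3 - <<'E'
from h import *
print(ctrl.state())
for cam in ['scene','side']:
    im,d,c,T=snap(cam); save(cam+'0.png',im); print(cam,T[:3,3].round(2))
    for n in ['fixture','knob','heat_sink','fence_plate','small_sink','spool','flux_bottle','screwdriver','tape_roll','board']:
        for r in ctrl.regions_of(cam,n)[:3]:
            P=cloud(r['pixels'],d,c,T)
            if len(P): print(n,round(r['score'],2),r['bbox'],len(P),np.median(P,0).round(3),P.min(0).round(3),P.max(0).round(3))
E
```

```text
{'t': 0.0, 'joint_pos': array([-1.28298270e+00,  4.23841674e-01,  1.63070684e+00,  1.53898978e-05,
        1.08862640e+00, -1.90133135e-02]), 'qd': array([-2.01537145e-03, -5.06950314e-04,  4.08608425e-05, -1.17601749e-03,
       -4.01963585e-04, -3.65893294e-04]), 'effort': array([-2.75275823e-03, -5.57384562e+01, -2.81742150e+01, -2.73372880e-04,
        7.14158363e-03,  3.34396839e-05]), 'eef_pos': array([ 0.18864195, -0.59529628,  0.25253854]), 'eef_rot': array([-3.14001094e+00, -4.37036536e-05,  3.06819755e-01]), 'force': array([ 0.17028533, -0.77600391,  0.89084328]), 'torque': array([-0.00358528,  0.02146894, -0.05961055]), 'grasp_force': 0.0, 'gripper_width': 0.0853796067195746}
scene [ 1.36 -0.18  1.03]
fixture 0.9 [258.7, 242.5, 394.7, 362.1] 12231 [ 0.606 -0.054  0.013] [ 0.437 -0.175 -0.004] [0.73  0.071 0.071]
knob 0.67 [270.0, 285.4, 298.7, 310.5] 475 [ 0.593 -0.134  0.031] [ 0.573 -0.157  0.018] [ 0.612 -0.106  0.06 ]
knob 0.17 [441.9, 283.6, 471.8, 301.3] 461 [0.611 0.23  0.012] [ 0.571  0.207 -0.003] [0.634 0.26  0.022]
heat_sink 0.96 [391.3, 236.3, 428.9, 272.7] 794
[... 2440 characters left out ...]
 [0.867 0.205 0.093]
spool 0.71 [408.6, 188.8, 436.0, 217.9] 523 [ 0.372 -0.337  0.036] [ 0.346 -0.432 -0.002] [ 0.403 -0.32   0.043]
flux_bottle 0.86 [140.0, 266.7, 169.6, 310.3] 864 [0.761 0.191 0.061] [ 0.749  0.155 -0.001] [0.791 0.205 0.093]
flux_bottle 0.73 [96.8, 328.6, 139.9, 371.7] 894 [0.756 0.317 0.018] [ 0.718  0.269 -0.003] [0.809 0.354 0.024]
screwdriver 0.94 [367.6, 171.9, 429.5, 184.6] 327 [ 0.429 -0.452  0.019] [ 0.386 -0.482 -0.002] [ 0.535 -0.403  0.029]
tape_roll 0.95 [97.1, 330.1, 141.1, 370.2] 959 [0.757 0.316 0.018] [ 0.718  0.264 -0.004] [0.815 0.354 0.024]
board 0.68 [298.3, 166.9, 339.8, 185.1] 598 [ 0.668 -0.375  0.004] [ 0.616 -0.426 -0.005] [ 0.722 -0.338  0.015]
```

View pics/scene0.png

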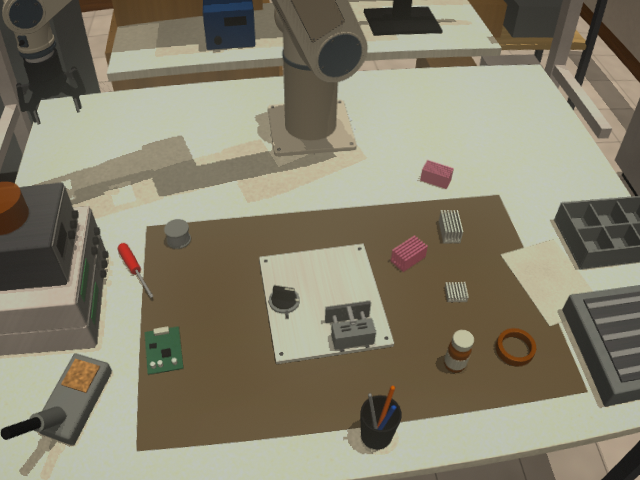

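View pics/side0.png

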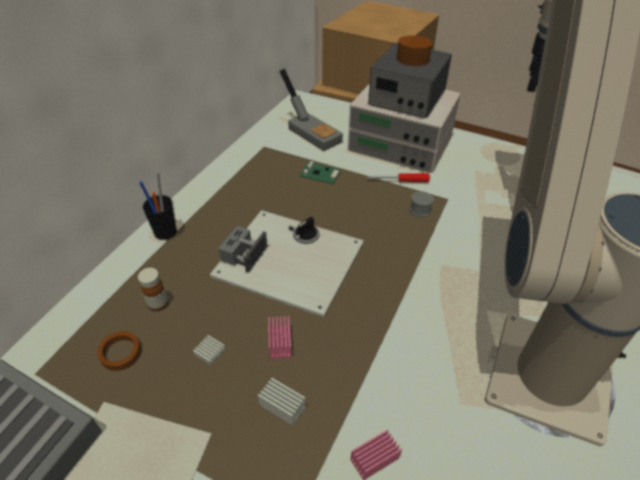

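Scene: grey heat sink at pixel (451,225) in the scene view, pink look-alikes at (409,253) and (437,174); the knob is at (284,297) and the fence at (350,325). In the side view the grey one is at (282,400).

```bash
python3 - <<'E'
from h import *
def rect(P): 
    r=cv2.minAreaRect((P[:,:2]*1000).astype(np.float32)); return np.round(r[0],1),np.round(r[1],1),round(r[2],1)
for cam in ['scene','side']:
    im,d,c,T=snap(cam)
    r=ctrl.regions_of(cam,'fixture')[0]; P=cloud(r['pixels'],d,c,T)
    pl=P[abs(P[:,2]-0.0125)<.004]; print(cam,'plate',rect(pl),np.median(pl[:,2]))
    # robust yaw: largest contour in top-down raster
    g=np.zeros((400,400),np.uint8); ij=((pl[:,:2]-[.4,-.25])*1000).astype(int); g[ij[:,0].clip(0,399),ij[:,1].clip(0,399)]=255
    g=cv2.morphologyEx(g,cv2.MORPH_CLOSE,np.ones((11,11)));g=cv2.morphologyEx(g,cv2.MORPH_OPEN,np.ones((15,15)))
    cn=max(cv2.findContours(g,0,2)[0],key=cv2.contourArea); a=cv2.minAreaRect(cn); print(' raster (y,x)',a, np.round(cv2.boxPoints(a)+[-250,400],0).tolist())
    for r in ctrl.regions_of(cam,'heat_sink'):
        P=cloud(r['pixels'],d,c,T); t=P[P[:,2]>.03]; print('hs',r['score'],im[r['pixels']].mean(0).round(),rect(t),np.percentile(t[:,2],[50,95]).round(4))
    r=ctrl.regions_of(cam,'fence_plate')[0]; P=cloud(r['pixels'],d,c,T); t=P[P[:,2]>.054]; print('fence top',rect(t),t.mean(0).round(4),np.percentile(P[:,2],95))
    r=ctrl.regions_of(cam,'knob')[0]; P=cloud(r['pixels'],d,c,T);t=P[P[:,2]>.047]; print('bar',rect(t),t.mean(0).round(4),np.percentile(t[:,2],90))
E
```

```text
scene plate (array([588.6, -51.5]), array([272.3, 236. ]), 2.6) 0.012109127447848422
 raster (y,x) ((198.43565368652344, 188.74581909179688), (270.73699951171875, 235.4011993408203), 87.67847442626953) [[-175.0, 458.0], [61.0, 449.0], [72.0, 719.0], [-164.0, 729.0]]
hs 0.98 [137.  87.  90.] (array([248.3, 283.9]), array([73.1, 49.5]), 56.2) [0.0365 0.041 ]
hs 0.81 [135.  75.  82.] (array([497.7, 150.7]), array([43.7, 75.5]), 29.2) [0.0359 0.0405]
hs 0.63 [116. 114.  98.] (array([430.2, 267.7]), array([41.3, 76. ]), 81.6) [0.0361 0.041 ]
fence top (array([659.7, -10.6]), array([35.7, 88.8]), 3.7) [ 0.6491 -0.0115  0.0594] 0.06203692623469576
bar (array([ 586.8, -132.2]), array([43.2, 14.8]), 67.3) [ 0.5875 -0.1328  0.0533] 0.05681878696337306
side plate (array([588. , -51.1]), array([272.9, 239.1]), 2.9) 0.012439367232437437
 raster (y,x) ((199.61447143554688, 187.01751708984375), (271.4469909667969, 236.7101287841797), 87.39744567871094) [[-175.0, 457.0], [62.0, 446.0], [74.0, 717.0], [-162.0, 728.0]]
hs 0.96 [134.  78.  87.] (array([497.9, 152.5]), array([39.9, 73. ]), 31.6) [0.0375 0.0398]
hs 0.81 [133.  82.  90.] (array([248.9, 285.4]), array([71.4, 41.2]), 55.2) [0.0367 0.0394]
hs 0.63 [124. 124. 110.] (array([429.2, 269. ]), array([41.7, 71.2]), 83.7) [0.0366 0.0394]
fence top (array([647.1, -10.2]), array([ 9.8, 91.3]), 2.4) [ 0.6463 -0.0067  0.0592] 0.06142362507564643
bar (array([ 583.6, -130. ]), array([44.2, 14.1]), 66.0) [ 0.5842 -0.128   0.0519] 0.054503266167810094
```

```bash
python3 -m handwheel '[[0.8,0.93,-0.18,0,0,0.43],[0.8,0.93,-0.18,0,0,0.43],[0.8,0.93,-0.18,0,0,0.43],[0.8,0.93,-0.18,0,0,0.43],[0.8,0.93,-0.18,0,0,0.43],[0.8,0.93,-0.18,0,0,0.43],[0.8,0.93,-0.18,0,0,0.43],[0.8,0.93,-0.18,0,0,0.43],[0.8,0.93,-0.18,0,0,0.43],[0.8,0.93,-0.18,0,0,0.43],[0.8,0.93,-0.18,0,0,0.43],[0.8,0.93,-0.18,0,0,0.43],[0.8,0.93,-0.18,0,0,0.43],[0.8,0.93,-0.18,0,0,0.43],[0.8,0.93,-0.18,0,0,0.43],[0.8,0.93,-0.18,0,0,0.43],[0.8,0.93,-0.18,0,0,0.43],[0.8,0.93,-0.18,0,0,0.43],[0.8,0.93,-0.18,0,0,0.43],[0.8,0.93,-0.18,0,0,0.43]]' -1
python3 -m handwheel '[[0,0,0,0,0,0],[0,0,0,0,0,0]]'
python3 - <<'E'
from h import *
im,d,c,T=snap('wrist'); save('w1.png',im); print(ctrl.state()['eef_pos'],ctrl.state()['eef_rot'],T[:3,3])
for r in ctrl.regions_of('wrist','knob')[:2]:
    P=cloud(r['pixels'],d,c,T);t=P[P[:,2]>.047]; print(r['score'],r['bbox'],len(t),np.percentile(t[:,2],[50,90]),cv2.minAreaRect((t[:,:2]*1000).astype(np.float32)))
E
```

```text
t: 3.6
eef_pos: [0.5896, -0.1297, 0.1632]
eef_rot: [3.141, 0.0, 1.169]
force: [0.0, -0.1, -0.0]
gripper_width: 0.0856
grasp_force: 0.0
t: 3.8
eef_pos: [0.5887, -0.1304, 0.1631]
eef_rot: [-3.141, 0.0, 1.168]
force: [-0.5, -0.8, -0.3]
gripper_width: 0.0854
grasp_force: 0.0
[ 0.58836121 -0.13094239  0.1632075 ] [-3.14105525e+00  3.31896700e-04  1.16672912e+00] [ 0.62267864 -0.05235045  0.28450206]
0.64 [287.9, 196.4, 351.8, 278.2] 1050 [0.0547674  0.05572275] ((586.9241943359375, -130.82601928710938), (44.068050384521484, 12.019937515258789), 71.35123443603516)
```

View pics/w1.png

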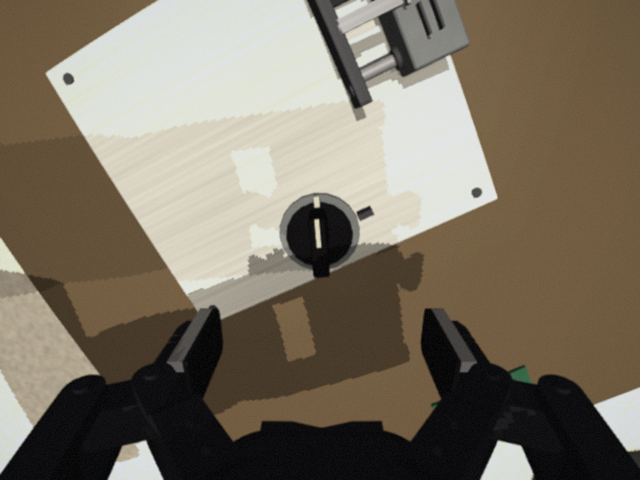

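The wrist view shows the knob at (317,232), its white line pointing up, and the dark index rib at (365,212). Bar angle and centre agree with the other views.

```bash
python3 -m handwheel '[[-0.06,0,-0.75,0,0,0.4],[0,0,-0.75,0,0,0],[0,0,-0.75,0,0,0],[0,0,-0.75,0,0,0],[0,0,-0.75,0,0,0],[0,0,-0.75,0,0,0],[0,0,0,0,0,0],[0,0,0,0,0,0]]' -1
python3 -m handwheel '[[0,0,0,0,0,0],[0,0,0,0,0,0],[0,0,0,0,0,0],[0,0,0,0,0,0],[0,0,0,0,0,0],[0,0,0,0,0,0],[0,0,0,0,0,0],[0,0,0,0,0,0],[0,0,0,0,0,0],[0,0,0,0,0,0]]' 1 50
```

```text
t: 4.7
eef_pos: [0.5869, -0.1316, 0.0511]
eef_rot: [-3.141, 0.0, 1.206]
force: [0.1, -0.2, -1.0]
gripper_width: 0.0855
grasp_force: 0.0
t: 5.7
eef_pos: [0.5868, -0.1303, 0.0513]
eef_rot: [-3.14, -0.0, 1.207]
force: [-2.5, 1.5, 6.3]
gripper_width: 0.0114
grasp_force: 49.3
```

```bash
python3 -m handwheel '[[0,0,0,0,0,-0.8],[0,0,0,0,0,-0.8],[0,0,0,0,0,-0.8],[0,0,0,0,0,-0.8],[0,0,0,0,0,-0.8],[0,0,0,0,0,-0.8],[0,0,0,0,0,-0.8],[0,0,0,0,0,-0.8],[0,0,0,0,0,-0.8],[0,0,0,0,0,-0.8],[0,0,0,0,0,-0.8],[0,0,0,0,0,-0.8],[0,0,0,0,0,-0.8],[0,0,0,0,0,-0.8],[0,0,0,0,0,-0.43],[0,0,0,0,0,0],[0,0,0,0,0,0],[0,0,0,0,0,0],[0,0,0,0,0,0]]'
```

```text
t: 7.6
eef_pos: [0.588, -0.1319, 0.0513]
eef_rot: [3.14, -0.002, 0.044]
force: [-0.6, -6.0, 1.5]
gripper_width: 0.011
grasp_force: 48.7
```

Open, rise, and look.

```bash
python3 -m handwheel '[[0,0,0,0,0,0],[0,0,0,0,0,0],[0,0,0,0,0,0],[0,0,0,0,0,0],[0,0,0,0,0,0],[0,0,0.5,0,0,0],[0,0,1,0,0,0],[0,0,1,0,0,0],[0,0,1,0,0,0],[0,0,1,0,0,0],[0,0,0,0,0,0],[0,0,0,0,0,0]]' -1
python3 - <<'E'
from h import *
im,d,c,T=snap('wrist'); save('w2.png',im)
def ra(t):
    return np.round(np.hstack([*map(np.ravel,cv2.minAreaRect((t[:,:2]*1000).astype(np.float32)))]),1)
for r in ctrl.regions_of('wrist','knob')[:1]:
    P=cloud(r['pixels'],d,c,T);t=P[P[:,2]>.047]; print('bar',r['score'],r['bbox'],len(t),ra(t))
    t=P[(P[:,2]>.047)]; 
for r in ctrl.regions_of('wrist','fence_plate')[:1]:
    P=cloud(r['pixels'],d,c,T);t=P[P[:,2]>.054];t=t[t[:,2]<.066]; print('fence',r['score'],r['bbox'],ra(t),t.mean(0))
for cam in ['scene','side']:
    im,d,c,T=snap(cam)
    r=ctrl.regions_of(cam,'knob')
    if r: P=cloud(r[0]['pixels'],d,c,T);t=P[P[:,2]>.047]; print(cam,'bar',ra(t),r[0]['score'])
    r=ctrl.regions_of(cam,'fence_plate')
    if r: P=cloud(r[0]['pixels'],d,c,T);t=P[(P[:,2]>.03)&(P[:,2]<.052)&(P[:,0]>.61)]; print(cam,'face',len(t),np.median(t,0)); t=P[P[:,2]>.054]; print(cam,'top',ra(t),t.min(0),np.percentile(t[:,0],3))
E
```

```text
t: 8.8
eef_pos: [0.5876, -0.1308, 0.1644]
eef_rot: [3.141, -0.002, 0.044]
force: [-0.5, 0.2, -0.8]
gripper_width: 0.0854
grasp_force: 0.0
bar 0.9 [290.7, 193.6, 359.3, 275.8] 1028 [ 587.3 -130.9   43.1   11.7    2.3]
fence 0.77 [73.0, 149.3, 225.2, 171.1] [641.6 -10.4   8.2  90.7   2.6] [ 0.64189469 -0.01212941  0.06056446]
scene bar [ 587.6 -131.9   45.7   12.     2.2] 0.85
scene face 198 [ 0.64328953 -0.01937856  0.04217118]
scene top [640.2 -12.3  14.1  88.    3.1] [ 0.63294356 -0.05612464  0.05410339] 0.6351037872426281
side bar [ 585.9 -130.    45.6   13.3    5.6] 0.74
side face 177 [ 0.63722863 -0.0030557   0.04065733]
side top [640.4 -10.1  10.7  90.3   2.5] [ 0.63347034 -0.05526506  0.05409588] 0.6351596451721525
```

View pics/w2.png

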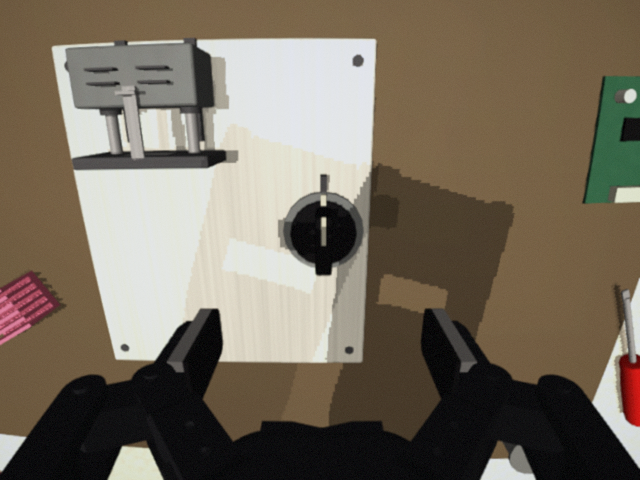

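Pointer at (324,205) lines up with the rib at (324,183): knob set. Now to the grey heat sink.

```bash
python3 -m handwheel '[[-0.35,0.89,0,0,0,-0.09],[-0.35,0.89,0,0,0,-0.09],[-0.35,0.89,0,0,0,-0.09],[-0.35,0.89,0,0,0,-0.09],[-0.35,0.89,0,0,0,-0.09],[-0.35,0.89,0,0,0,-0.09],[-0.35,0.89,0,0,0,-0.09],[-0.35,0.89,0,0,0,-0.09],[-0.35,0.89,0,0,0,-0.09],[-0.35,0.89,0,0,0,-0.09],[-0.35,0.89,0,0,0,-0.09],[-0.35,0.89,0,0,0,-0.09],[-0.35,0.89,0,0,0,-0.09],[-0.35,0.89,0,0,0,-0.09],[-0.35,0.89,0,0,0,-0.09],[-0.35,0.89,0,0,0,-0.09],[-0.35,0.89,0,0,0,-0.09],[-0.35,0.89,0,0,0,-0.09],[0,0,0,0,0,0],[0,0,0,0,0,0]]' -1
python3 - <<'E'
from h import *
im,d,c,T=snap('wrist'); save('w3.png',im)
st=ctrl.state();print(st['joint_pos'].round(2))
for r in ctrl.regions_of('wrist','heat_sink')[:3]:
    P=cloud(r['pixels'],d,c,T);t=P[P[:,2]>.03]; print(r['score'],r['bbox'],len(t),im[r['pixels']].mean(0).round(),cv2.minAreaRect((t[:,:2]*1000).astype(np.float32)),np.percentile(t[:,2],[50,95]))
E
```

```text
t: 11.25
eef_pos: [0.4296, 0.2698, 0.1632]
eef_rot: [3.141, 0.0, -0.117]
force: [0.2, -0.3, -0.1]
gripper_width: 0.0854
grasp_force: 0.0
[ 0.54  0.39  1.95 -0.    0.8   2.23]
0.74 [297.3, 184.1, 354.8, 281.3] 2356 [172. 168. 155.] ((429.4074401855469, 268.96209716796875), (39.96721649169922, 70.07535552978516), 83.58768463134766) [0.03890364 0.04004013]
0.67 [412.0, 65.6, 538.9, 177.5] 4910 [171.  92. 112.] ((498.21435546875, 153.68629455566406), (40.89371109008789, 70.52410125732422), 31.355628967285156) [0.0380647  0.03969337]
0.6 [288.6, 368.9, 373.2, 428.9] 1591 [143.  74.  89.] ((337.655517578125, 260.6302185058594), (77.50200653076172, 193.73475646972656), 74.4521713256836) [0.03714583 0.03960055]
```

View pics/w3.png

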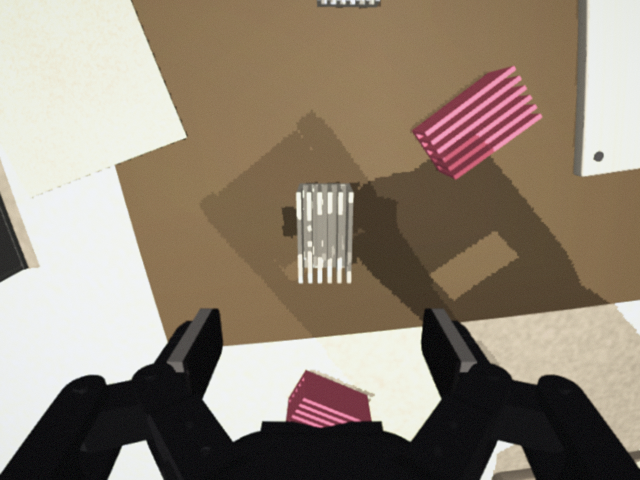

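Grey sink at (325,233), upright, fins along the tool's x; the pink ones (478,125) and (330,400) are clear.

```bash
python3 -m handwheel '[[0,-0.03,-0.68,0,0,0.05],[0,0,-0.68,0,0,0],[0,0,-0.68,0,0,0],[0,0,-0.68,0,0,0],[0,0,-0.68,0,0,0],[0,0,-0.68,0,0,0],[0,0,-0.68,0,0,0],[0,0,-0.68,0,0,0],[0,0,0,0,0,0],[0,0,0,0,0,0]]' -1
python3 -m handwheel '[[0,0,0,0,0,0],[0,0,0,0,0,0],[0,0,0,0,0,0],[0,0,0,0,0,0],[0,0,0,0,0,0],[0,0,0,0,0,0],[0,0,0,0,0,0],[0,0,0,0,0,0],[0,0,0,0,0,0],[0,0,0,0,0,0]]' 1 60
```

```text
t: 12.35
eef_pos: [0.43, 0.2683, 0.0273]
eef_rot: [3.141, 0.001, -0.114]
force: [0.5, 0.3, 1.4]
gripper_width: 0.0858
grasp_force: 0.0
t: 13.35
eef_pos: [0.4302, 0.2691, 0.0282]
eef_rot: [-3.141, -0.001, -0.113]
force: [0.1, -1.2, 6.0]
gripper_width: 0.0392
grasp_force: 61.5
```

```bash
python3 -m handwheel '[[0,0,0.4,0,0,0],[0,0,0.8,0,0,0],[0,0,0.9,0,0,0],[0,0,0.9,0,0,0],[0.3,-0.6,0.5,0,0,0.13],[0.47,-0.9,0,0,0,0.13],[0.47,-0.9,0,0,0,0.13],[0.47,-0.9,0,0,0,0.13],[0.47,-0.9,0,0,0,0.13],[0.47,-0.9,0,0,0,0.13],[0.47,-0.9,0,0,0,0.13],[0.47,-0.9,0,0,0,0.13],[0.47,-0.9,0,0,0,0.13],[0.47,-0.9,0,0,0,0.13],[0.47,-0.9,0,0,0,0.13],[0.47,-0.9,0,0,0,0.13],[0.47,-0.9,0,0,0,0.13],[0.2,-0.82,0,0,0,0],[0,0,0,0,0,0],[0,0,0,0,0,0]]'
python3 - <<'E'
from h import *
im,d,c,T=snap('wrist'); save('w4.png',im)
st=ctrl.state();print(st['eef_pos'],st['eef_rot'])
for cam in ['wrist','scene','side']:
  if cam!='wrist': im,d,c,T=snap(cam)
  for r in ctrl.regions_of(cam,'heat_sink')[:3]:
    P=cloud(r['pixels'],d,c,T);t=P[P[:,2]>.1]
    if len(t)>50: print(cam,r['score'],r['bbox'],len(t),cv2.minAreaRect((t[:,:2]*1000).astype(np.float32)),np.percentile(t[:,2],[2,50,95]))
E
```

```text
t: 15.35
eef_pos: [0.5829, -0.0367, 0.1151]
eef_rot: [-3.141, 0.0, 0.055]
force: [-0.9, 0.3, -2.5]
gripper_width: 0.039
grasp_force: 60.8
[ 0.58272313 -0.03617929  0.11498128] [-3.14126529e+00  6.00569103e-04  5.54484632e-02]
wrist 0.62 [261.5, 235.6, 379.0, 425.4] 12553 ((582.5673217773438, -36.143096923828125), (71.43437194824219, 46.65721893310547), 3.4464669227600098) [0.10146363 0.12514602 0.12646747]
scene 0.89 [324.0, 249.1, 342.3, 284.3] 533 ((582.9605102539062, -35.800628662109375), (76.72586822509766, 39.380210876464844), 0.32811927795410156) [0.1012802  0.11828751 0.12599233]
side 0.58 [266.4, 218.7, 305.6, 246.3] 376 ((570.7168579101562, -27.985618591308594), (71.85945129394531, 54.28001022338867), 55.260833740234375) [0.10139574 0.12109475 0.12498863]
```

View pics/w4.png

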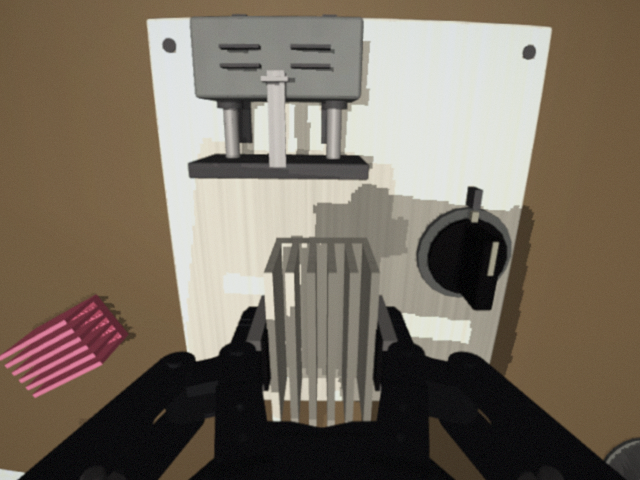

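Sink held squarely between the pads (fins up, (322,330)); fence at (278,167) ahead, knob pointer still toward the rib. Line up and lower.

```bash
python3 -m handwheel '[[-0.21,0.44,0,0,0,-0.06],[-0.22,0.44,0,0,0,-0.06],[0,0,-0.6,0,0,0],[0,0,-0.6,0,0,0],[0,0,-0.6,0,0,0],[0,0,-0.5,0,0,0],[0,0,-0.3,0,0,0],[0,0,-0.2,0,0,0],[0,0,-0.08,0,0,0],[0,0,-0.08,0,0,0],[0,0,0,0,0,0],[0,0,0,0,0,0],[0,0,0,0,0,0]]'
python3 - <<'E'
from h import *
im,d,c,T=snap('wrist'); save('w5.png',im)
st=ctrl.state();print(st['eef_pos'],st['eef_rot'],st['force'])
for cam in ['wrist','scene','side']:
  if cam!='wrist': im,d,c,T=snap(cam)
  for r in ctrl.regions_of(cam,'heat_sink')[:4]:
    P=cloud(r['pixels'],d,c,T);t=P[(P[:,2]>.042)&(P[:,0]>.53)&(P[:,1]<.07)]
    if len(t)>50: print(cam,r['score'],r['bbox'],len(t),cv2.minAreaRect((t[:,:2]*1000).astype(np.float32)),np.percentile(t[:,2],[2,50,95]))
  for r in ctrl.regions_of(cam,'fence_plate')[:1]:
    P=cloud(r['pixels'],d,c,T);t=P[(P[:,2]>.054)&(P[:,2]<.066)]; print(cam,'fence',cv2.minAreaRect((t[:,:2]*1000).astype(np.float32)),t.mean(0))
E
```

```text
t: 16.95
eef_pos: [0.5728, -0.0145, 0.0412]
eef_rot: [3.142, -0.001, 0.044]
force: [-0.4, -0.3, -2.3]
gripper_width: 0.0391
grasp_force: 60.9
[ 0.57275975 -0.01454451  0.04120739] [ 3.14154228e+00 -6.97358659e-04  4.38100411e-02] [-0.10254024 -0.39668941 -2.18744444]
wrist 0.62 [262.5, 238.4, 379.4, 425.6] 9561 ((572.3082275390625, -13.427894592285156), (71.66732788085938, 41.213417053222656), 2.2527010440826416) [0.0428558  0.05170594 0.05274509]
wrist fence ((641.56640625, -10.579055786132812), (8.493931770324707, 90.2802963256836), 2.534933567047119) [ 0.6418732  -0.01045807  0.06057368]
scene 0.91 [333.1, 270.4, 353.3, 300.7] 287 ((576.8231201171875, -12.87989616394043), (65.09974670410156, 43.09870910644531), 0.11275910586118698) [0.04250666 0.0495587  0.0537496 ]
scene fence ((640.5363159179688, -11.831111907958984), (12.913286209106445, 89.76496124267578), 2.9646129608154297) [ 0.6412802  -0.01232124  0.05939651]
side 0.89 [267.0, 251.3, 306.5, 278.8] 247 ((555.0442504882812, 2.29144287109375), (74.46722412109375, 39.81281661987305), 84.09146118164062) [0.04262316 0.04969123 0.05320353]
side fence ((639.6195678710938, -10.402137756347656), (9.770039558410645, 90.7020263671875), 1.4871169328689575) [ 0.63913475 -0.00719343  0.05900869]
```

```bash
python3 -m handwheel '[[0.1,0.004,-0.02,0,0,0],[0.2,0.009,-0.02,0,0,0],[0.2,0.009,0,0,0,0],[0.2,0.009,0,0,0,0],[0.2,0.009,0,0,0,0],[0.1,0.005,0,0,0,0],[0,0,0,0,0,0],[0,0,0,0,0,0]]'
python3 -m handwheel '[[0.08,0.004,0,0,0,0],[0.08,0.004,0,0,0,0],[0.08,0.004,0,0,0,0],[0.08,0.004,0,0,0,0],[0,0,0,0,0,0],[0,0,0,0,0,0],[0,0,0,0,0,0]]'
```

```text
t: 18.2
eef_pos: [0.5972, -0.0134, 0.0402]
eef_rot: [-3.142, 0.001, 0.044]
force: [-6.3, -0.2, 8.2]
gripper_width: 0.0392
grasp_force: 62.1
t: 18.9
eef_pos: [0.6043, -0.0131, 0.0402]
eef_rot: [-3.141, 0.003, 0.044]
force: [-9.9, -0.5, 11.7]
gripper_width: 0.0391
grasp_force: 62.6
```

Sink bears on the plate with ~12 N; unload it by raising slightly.

```bash
python3 -m handwheel '[[0,0,0.02,0,0,0],[0,0,0.02,0,0,0],[0,0,0,0,0,0],[0,0,0,0,0,0],[0,0,0,0,0,0]]'
python3 - <<'E'
from h import *
im,d,c,T=snap('wrist'); save('w6.png',im)
for r in ctrl.regions_of('wrist','heat_sink')[:1]:
    P=cloud(r['pixels'],d,c,T);t=P[(P[:,2]>.042)]; print(cv2.minAreaRect((t[:,:2]*1000).astype(np.float32)),np.percentile(t[:,2],[50,95]))
for r in ctrl.regions_of('wrist','fence_plate')[:1]:
    P=cloud(r['pixels'],d,c,T);t=P[(P[:,2]>.054)&(P[:,2]<.066)]; print('fence',cv2.minAreaRect((t[:,:2]*1000).astype(np.float32)),t.mean(0))
E
```

```text
t: 19.4
eef_pos: [0.6053, -0.013, 0.0404]
eef_rot: [-3.142, 0.001, 0.044]
force: [-2.4, 0.3, -3.3]
gripper_width: 0.0393
grasp_force: 60.8
((615.5999145507812, 50.05441665649414), (1.6579259634017944, 4.36919641494751), 7.1992926597595215) [0.09632775 0.10582608]
fence ((649.509521484375, -10.05838394165039), (19.27150535583496, 89.9267578125), 2.658876419067383) [ 0.64507037 -0.01012808  0.06001334]
```

```bash
python3 -m handwheel '[[0.04,0.002,0,0,0,0],[0.04,0.002,0,0,0,0],[0.04,0.002,0,0,0,0],[0.04,0.002,0,0,0,0],[0.04,0.002,0,0,0,0],[0,0,0,0,0,0],[0,0,0,0,0,0],[0,0,0,0,0,0]]'
```

```text
t: 20.35
eef_pos: [0.6095, -0.0128, 0.0406]
eef_rot: [-3.141, 0.002, 0.044]
force: [-5.9, -0.4, -2.6]
gripper_width: 0.0391
grasp_force: 60.8
```

```bash
python3 -m handwheel '[[0.04,0.002,0,0,0,0],[0.04,0.002,0,0,0,0],[0.04,0.002,0,0,0,0],[0.03,0.001,0,0,0,0],[0,0,0,0,0,0],[0,0,0,0,0,0],[0,0,0,0,0,0],[0,0,0,0,0,0]]'
python3 - <<'E'
from h import *
im,d,c,T=snap('wrist'); save('w7.png',im); 
st=ctrl.state(); print(st['force'],st['eef_pos'])
r=ctrl.regions_of('wrist','fence_plate')[0]
P=cloud(r['pixels'],d,c,T);t=P[(P[:,2]>.055)&(P[:,2]<.066)]; print('fence',cv2.minAreaRect((t[:,:2]*1000).astype(np.float32)),t.mean(0))
r=ctrl.regions_of('wrist','heat_sink')
for q in r[:3]:
    P=cloud(q['pixels'],d,c,T);t=P[(P[:,2]>.045)&(P[:,2]<.06)]
    if len(t)>50: print(cv2.minAreaRect((t[:,:2]*1000).astype(np.float32)),np.percentile(t[:,2],[50,95]))
E
```

```text
t: 21.15
eef_pos: [0.6124, -0.0127, 0.0406]
eef_rot: [-3.141, 0.004, 0.044]
force: [-9.5, -0.9, 0.3]
gripper_width: 0.0392
grasp_force: 61.0
[-9.18103698 -0.584608    0.53010514] [ 0.61244307 -0.01267487  0.04057592]
fence ((657.1337280273438, -9.9537353515625), (20.486894607543945, 90.34833526611328), 2.1554808616638184) [ 0.65203305 -0.01006833  0.06020354]
((610.3280029296875, -11.767984390258789), (65.80145263671875, 40.401885986328125), 2.872905731201172) [0.05115227 0.05208516]
```

View pics/w7.png

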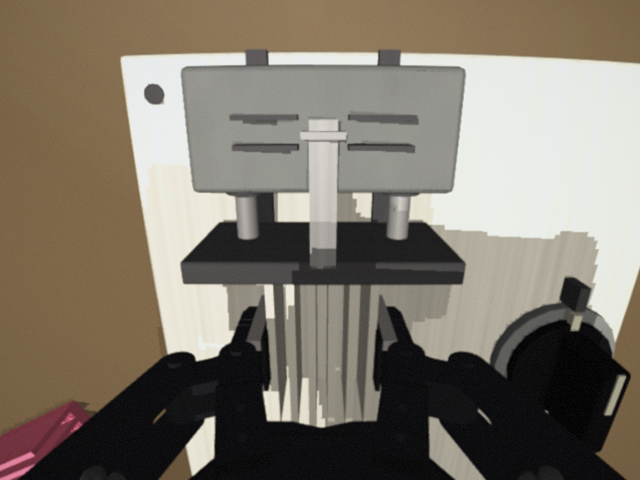

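The nib at (323,134) lies midway between the ribs (rows 117 and 148), and the sink end meets the fence's middle squarely. Hold steady.

```bash
python3 -m handwheel '[[0,0,0,0,0,0],[0,0,0,0,0,0],[0,0,0,0,0,0],[0,0,0,0,0,0],[0,0,0,0,0,0],[0,0,0,0,0,0],[0,0,0,0,0,0],[0,0,0,0,0,0],[0,0,0,0,0,0],[0,0,0,0,0,0],[0,0,0,0,0,0],[0,0,0,0,0,0],[0,0,0,0,0,0],[0,0,0,0,0,0],[0,0,0,0,0,0],[0,0,0,0,0,0],[0,0,0,0,0,0],[0,0,0,0,0,0],[0,0,0,0,0,0],[0,0,0,0,0,0]]'
python3 -m handwheel '[[0,0,0,0,0,0],[0,0,0,0,0,0],[0,0,0,0,0,0],[0,0,0,0,0,0],[0,0,0,0,0,0]]'
python3 -c "
from bench import ctrl
print(ctrl.job_done())"
```

```text
t: 23.3
eef_pos: [0.6124, -0.0126, 0.0405]
eef_rot: [-3.141, 0.004, 0.044]
force: [-9.4, -1.7, -0.3]
gripper_width: 0.0391
grasp_force: 61.0
t: 23.8
eef_pos: [0.6124, -0.0127, 0.0406]
eef_rot: [-3.141, 0.004, 0.044]
force: [-9.9, -1.3, 1.1]
gripper_width: 0.039
grasp_force: 61.0
the job is handed in; nothing more can be done
None
```

I turned the knob to the index rib and handed the job in at 23.8 s with the heat sink still gripped and pressed squarely on the middle of the fence: about 10 N at the wrist, nib midway between the ribs, no verdict returned.

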